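# Take the top cup off a nested stack

## Task

Hot beads are about to be knocked off: lift the top cup off the stack of three blue cups without dragging up the one nested under it, and set it down upright on the middle of the cream ceramic tile. Set it down rather than dropping it, let go, and leave the other blue cups and the white stack standing where they are.

Things in the scene. Friction and masses are not known exactly. Their poses are not given: they have to be found in the camera images.
- top_cup_mid (a point): top cup of 3 nested blue cups with bare steel rims, round, 60 mm tall, 0.09 kg: straight collar 60 mm across, 36 to 60 mm above the foot; below it a tapered foot, 52 to 38 mm. Point: on the axis, 30 mm above the foot; z up. Only the collar shows, 6 to 30 mm above the point: grip it across the outside, fingertips not lower, as the next cup's equal collar begins there. Lifts straight up, clear after 36 mm
- next_cup_mid (a point): middle blue cup, same shape; point on its axis 30 mm above its foot, 24 mm below the top cup's point. It stays nested in the bottom blue cup, which stands on the bench (rims of the three at 60, 84 and 108 mm above the bench)
- tile_top (a point): centre of the top face of a cream perforated ceramic soldering tile, 78 mm (its x) by 105 mm (its y), 14 mm thick, fixed on the bench; z up. A black graphite block, 52 x 82 x 11 mm, lies near by and is not the tile
- white_cup_mid (a point): top cup of a second nested stack of three, white, same shape and sizes, the same point half-way up; to be left alone
Things that resemble listed ones, but are neither listed nor needed, are in the scene too. Leave any red look-alike of the part that bears top_cup_mid alone.

How it is judged:
By the outcome, as a careful person would: the job done as asked, in the order asked, and still so for the second after the job is handed in, with the robot touching nothing.
It also fails if it takes over 32 s, if anything falls off the work surface, if the arm or the gripper's body presses on something with over 40 N, if the wrist force passes 120 N, or if a joint passes its speed limit or range.

## Robot

A 7-joint arm with a two-finger parallel gripper is mounted at the origin on a cart in front of the work surface, level with it; the furniture and walls round the work are solid. World frame = base frame: x ahead of the robot, y to its left, z up, the work surface at z = 0. Lengths are in m, angles in rad, forces in N, time in s.
With the tool pointing down it reaches from about 0.4 to 0.75 m from the base axis. Payload 19.5 kg.
Tool frame: the origin (TCP) lies at the very end of the fingers, on their centre line; the grasp point (between the pads) lies 19 mm behind it (pinch_z is the distance from the TCP to the grasp point, in m); z points along the fingers, y is the direction in which the jaws open and shut (so a half turn about z gives the same grasp; the last joint's range is limited). The gripper opens to 85 mm and grips with 20 to 120 N. Pads are 22 mm wide; open, the fingers measure 114 mm over their backs; the gripper's body (76 mm by 85 mm) begins 54 mm behind the grasp point. The pads swing forward as they close: fully open they stand 13 mm farther back than shut.
Start: joints at [1.242, 0.707, -0.028, 1.485, 0.022, 0.951, -0.075], TCP at [0.163, -0.551, 0.231] pointing down, gripper open.
Joint ranges: [-2.71, 2.71], [-0.32, 2.16], [-1.57, 1.52], [0, 2.45], [-1.46, 4.6], [0, 2.02], [-2.83, 2.83]. Speed limits (rad/s): [1.89, 1.89, 2.57, 2.57, 3.01, 3.01, 3.01].

## Interface

Orientations are given as [roll, pitch, yaw] about the fixed x, y, z axes, in that order (R = Rz(yaw) Ry(pitch) Rx(roll)).
In Python, from cell import read_state, get_image, get_calibration, close_job, cut_out, pinch_z gives the robot as it stands.
- The arm moves only by the shell command python3 -m creep 'ROWS' [OPENING] [FORCE]. ROWS is JSON, a list of rows, each a list of 6 numbers: the shift along the tool's x, y, z in units of 0.25 m (1.0 is 0.25 m), then the turn, a rotation vector about the tool's x, y, z in units of 180 degrees (1.0 is 180 degrees). A call has exactly 5 rows; each row is the pose to reach, as a shift and turn from the pose commanded when the call began, along the tool's axes at that moment, turning the shorter way round; what a row does not reach only later rows make up. A row lasts 1/10 s, in which the tool goes at most 50 mm and 8.59 degrees, less where a joint would pass 70% of its speed; a pose out of reach is approached as far as the arm can. A call with a number of a shift or a turn outside -1 to 1 is refused whole. A call with a gripper value outside its range is refused whole. OPENING is the closure, from 0 (fully open) to 1 (shut), set as the call begins (- or left out, the last holds). The fingers move at their own pace and stop on an object; FORCE is the grip in N (left out, the last holds). Time passes only in rows, so rows that repeat a pose let the fingers close, or fill a call up. It gives the time, the measured TCP pose, the force and the opening at its end, in the units of the state.
- read_state(): the state, without advancing time (a new reading comes with each control period).
- get_image(name): name is "side" or "top"; returns the picture (400x640x3 uint8, red, green, blue); there is no depth.
- get_calibration(name): a dict with "fx", "fy", "cx", "cy" (pixels), "extrinsics" (4x4, takes a point from world to camera coordinates). Camera axes: x right, y down, z forward; pixel columns grow to the right and rows downward; lengths in m; the calibration is good to about 2 mm. A picture is of the moment at which its call begins. get_calibration takes no time and is no camera call.
- close_job(): hands the job in, once; it reports no verdict.
Trained networks look in the newest picture that a camera, given by its name, has taken for a name from the list of things; names that differ only in an ending like _2 or _b are one class to them, and where a whole thing is asked for, a point or a joint stands for the part that bears it (a point fixed in the world has none). Each returns a list of dicts, best first, with "p" (0 to 1); they miss things now and then, are a little off and sometimes report something else, mostly with a low value. They report only what shows in the picture. A call takes as long as a camera call. They do not tell look-alikes from the thing itself.
- cut_out(name, camera): "mask" (400x640 bool, what is visible of it) and "centre" ([row, column] in pixels, amid what is visible of it).
The state is a dict: "time": time; "joint_positions": joint angles; "joint_vel": joint speeds; "joint_torque": joint torques, N m; "ee_pos": TCP position; "tool_rot": TCP orientation; "wrist_force": force on the tool from outside, world axes, zero at the start; "ft_torque": the same for the moment, N m; "opening": finger opening in m.
Only numpy, scipy, OpenCV 4.12 (cv2) and the standard library are available. Lean on these libraries where they do the work, as an engineer would, in place of code of your own. Each camera call takes 0.05 s, during which the arm holds its last target.

## Working session

There is one attempt and no reset: what is moved stays moved. The work goes in short steps, Python scripts to look and compute and a shell command to move; the robot and the scene stay as the last step left them, time stands still between calls to the robot, and variables do not carry over. Pictures are saved under pics/ and viewed, and the job is handed in when it is done.

```bash
mkdir -p pics; ls; python3 - <<'E'
from cell import *
import cv2,numpy as np
s=read_state()
for k in ("time","ee_pos","tool_rot","opening","wrist_force"):print(k,s[k])
print(pinch_z if not callable(pinch_z) else pinch_z())
for n in("side","top"):
    im=get_image(n);cv2.imwrite(f"pics/{n}0.png",im[:,:,::-1]);c=get_calibration(n);print(n,c["fx"],c["fy"],c["cx"],c["cy"],np.round(c["extrinsics"],3).tolist())
    for t in("top_cup_mid","next_cup_mid","tile_top","white_cup_mid"):
        for d in cut_out(t,n):
            r,cc=np.where(d["mask"]);print(n,t,round(d["p"],2),np.round(d["centre"]),(r.min(),r.max(),cc.min(),cc.max()) if len(r) else None)
E
```

```text
pics
time 0.0
ee_pos [ 0.16256167 -0.55127721  0.23082848]
tool_rot [-3.14052115e+00  6.44876188e-05  2.86768509e-01]
opening 0.0849297719690654
wrist_force [-0.10176006  0.7643176  -0.43622954]
0.0187
side 507.28324297980515 507.28324297980515 319.96300712033354 196.32696508947166 [[-0.996, -0.091, -0.021, 0.523], [-0.046, 0.674, -0.737, 0.182], [0.081, -0.733, -0.675, 0.947], [0.0, 0.0, 0.0, 1.0]]
side top_cup_mid 0.83 [274. 310.] (np.int64(255), np.int64(295), np.int64(295), np.int64(328))
side top_cup_mid 0.67 [146. 306.] (np.int64(135), np.int64(164), np.int64(295), np.int64(317))
side top_cup_mid 0.55 [260. 364.] (np.int64(237), np.int64(272), np.int64(346), np.int64(378))
side next_cup_mid 0.74 [275. 365.] (np.int64(267), np.int64(280), np.int64(348), np.int64(378))
side tile_top 0.69 [236. 285.] (np.int64(217), np.int64(258), np.int64(266), np.int64(304))
side white_cup_mid 0.73 [155. 293.] (np.int64(142), np.int64(167), np.int64(278), np.int64(305))
top 418.6683202394257 418.6683202394257 320.1862440976382 199.4162936679365 [[0.022, -1.0, -0.007, -0.142], [-0.996, -0.022, -0.083, 0.54], [0.083, 0.009, -0.997, 0.895], [0.0, 0.0, 0.0, 1.0]]
top top_cup_mid 0.8 [198. 247.] (np.int64(185), np.int64(212), np.int64(233), np.int64(262))
top top_cup_mid 0.72 [179. 429.] (np.int64(164), np.int64(191), np.int64(417), np.int64(445))
top top_cup_mid 0.6 [241. 246.] (np.int64(229), np.int64(259), np.int64(229), np.int64(261))
top next_cup_mid 0.3 [163. 387.] (np.int64(148), np.int64(180), np.int64(373), np.int64(404))
top tile_top 0.82 [172. 304.] (np.int64(152), np.int64(191), np.int64(283), np.int64(332))
top white_cup_mid 0.89 [162. 388.] (np.int64(149), np.int64(179), np.int64(374), np.int64(404))
```

View pics/side0.png

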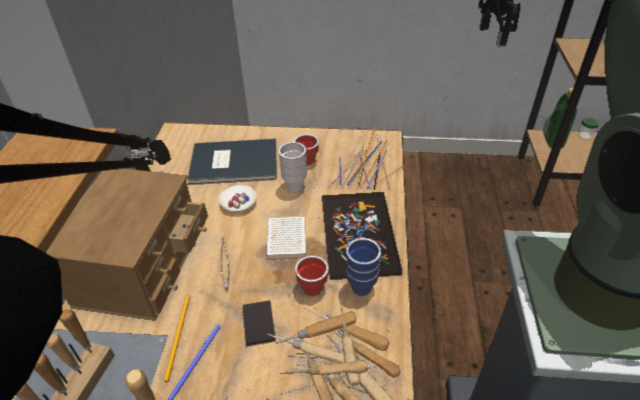

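View pics/top0.png

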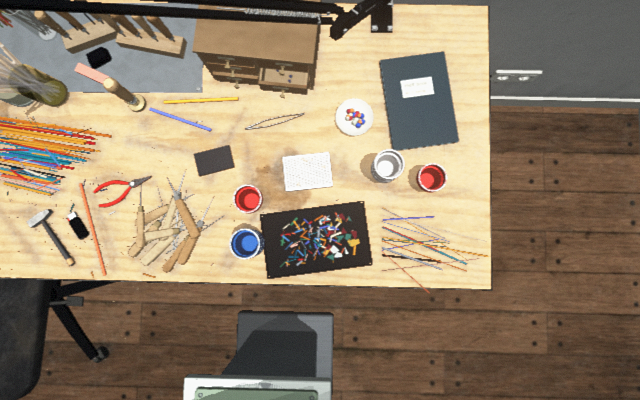

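```bash
python3 - <<'E'
import cv2,numpy as np
a=cv2.imread("pics/side0.png")[200:330,240:420];b=cv2.imread("pics/top0.png")[140:280,215:395]
a=cv2.resize(a,None,fx=4,fy=4,interpolation=2);b=cv2.resize(b,None,fx=4,fy=4,interpolation=2)
cv2.imwrite("pics/sc.png",a);cv2.imwrite("pics/tc.png",b)
E
```

```text
(no output)
```

View pics/sc.png

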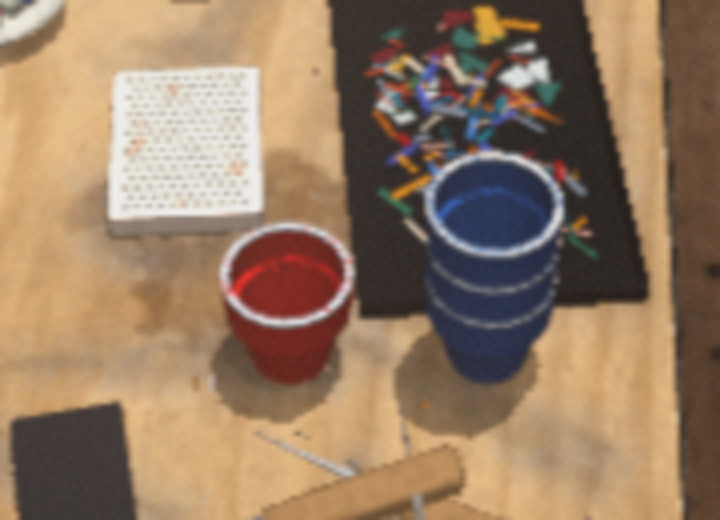

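View pics/tc.png

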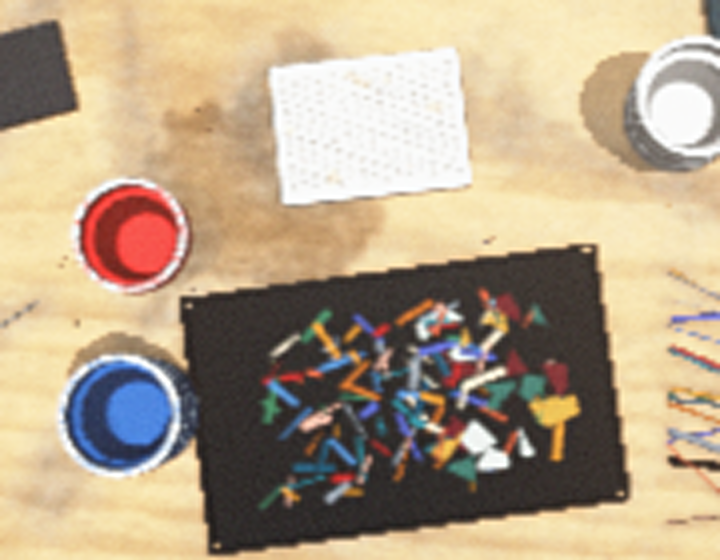

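```bash
cat > h.py <<'E'
from cell import *
import numpy as np,cv2
def back(cam,px,z):
    c=get_calibration(cam);E=np.array(c["extrinsics"]);R,t=E[:3,:3],E[:3,3]
    o=-R.T@t;d=R.T@np.array([(px[0]-c["cx"])/c["fx"],(px[1]-c["cy"])/c["fy"],1]);return o+d*(z-o[2])/d[2]
def proj(cam,P):
    c=get_calibration(cam);E=np.array(c["extrinsics"]);p=np.atleast_2d(P)@E[:3,:3].T+E[:3,3]
    return np.c_[c["fx"]*p[:,0]/p[:,2]+c["cx"],c["fy"]*p[:,1]/p[:,2]+c["cy"]]
E
python3 - <<'E'
from h import *
S=lambda x,y:(x/4+240-.4,y/4+200-.4)
T=lambda x,y:(x/4+215-.4,y/4+140-.4)
print("blue rim",back("side",S(494,203),.108),back("top",T(121,416),.108))
print("red rim",back("side",S(288,274),.06),back("top",T(131,236),.06))
a=np.array([back("side",S(*p),.014) for p in[(118,68),(260,66),(264,213),(107,218)]]);b=np.array([back("top",T(*p),.014) for p in[(268,70),(455,48),(470,186),(285,205)]])
print("tile",a.mean(0),b.mean(0));print(np.round(b,3))
print("white rim",back("top",(388.5,161.5),.108))
# draw fit
for n,v in(("side","sf"),("top","tf")):
    im=get_image(n)[:,:,::-1].copy()
    im=cv2.resize(im,None,fx=4,fy=4,interpolation=cv2.INTER_CUBIC)
    P=(back("side",S(494,203),.108)+back("top",T(121,416),.108))/2
    th=np.linspace(0,6.28,60)
    for z in(.108,.084):
        q=proj(n,np.c_[P[0]+.03*np.cos(th),P[1]+.03*np.sin(th),0*th+z])
        for u in q: cv2.circle(im,tuple(int(round(v*4+1.5)) for v in u),1,(0,255,0),-1)
    c=(960,800,1680,1320) if n=="side" else (860,560,1580,1120)
    cv2.imwrite(f"pics/{v}.png",im[c[1]:c[3],c[0]:c[2]])
E
```

```text
blue rim [0.44459962 0.01944874 0.108     ] [0.44522487 0.0149886  0.108     ]
red rim [0.53689454 0.02698167 0.06      ] [0.53809396 0.02217825 0.06      ]
tile [ 0.60403947 -0.0968869   0.014     ] [ 0.6054313 -0.0997083  0.014    ]
[[ 0.636 -0.042  0.014]
 [ 0.651 -0.146  0.014]
 [ 0.574 -0.156  0.014]
 [ 0.561 -0.054  0.014]]
white rim [ 0.61460967 -0.26596486  0.108     ]
```

View pics/sf.png

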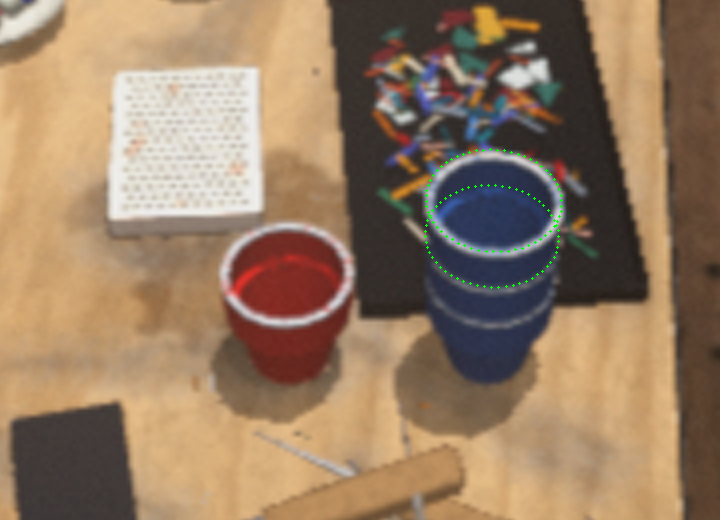

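View pics/tf.png

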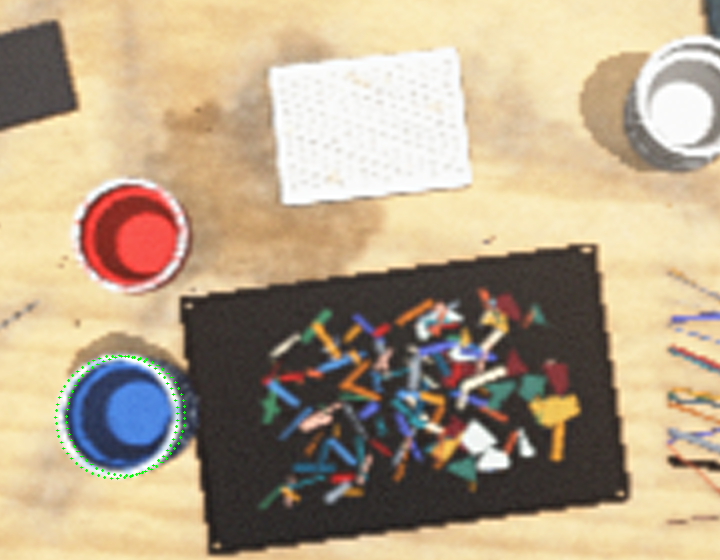

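```bash
cat >> h.py <<'E'
from scipy.spatial.transform import Rotation as Ro
def rel(pos,yaw=None,roll=np.pi):
    s=read_state();R0=Ro.from_euler('xyz',s["tool_rot"]);d=R0.inv().apply(np.array(pos)-s["ee_pos"])/.25
    R1=R0 if yaw is None else Ro.from_euler('xyz',[np.pi,0,yaw])
    r=(R0.inv()*R1).as_rotvec()/np.pi
    print("t",s["time"],"pos",np.round(s["ee_pos"],4),"rot",np.round(s["tool_rot"],3),"->",np.round(d,4),np.round(r,4))
E
python3 -c "
from h import *
rel([.35,-.40,.231],.9)"
```

```text
t 0.6 pos [ 0.1627 -0.5515  0.2312] rot [-3.141 -0.     0.287] -> [ 0.8902 -0.3692  0.001 ] [-0.     -0.     -0.1952]
```

```bash
python3 -m creep '[[0.18,-0.07,0,0,0,-0.04],[0.36,-0.15,0,0,0,-0.08],[0.54,-0.22,0,0,0,-0.12],[0.72,-0.29,0,0,0,-0.16],[0.89,-0.37,0,0,0,-0.195]]' 0 30; python3 -c "
from h import *
rel([.445,-.16,.231],1.3)"
```

```text
time: 1.1
ee_pos: [0.3514, -0.3985, 0.2314]
tool_rot: [3.141, -0.0, 0.905]
wrist_force: [0.9, -0.7, -0.0]
opening: 0.0854
t 1.1 pos [ 0.3514 -0.3985  0.2314] rot [ 3.141 -0.     0.905] -> [ 0.9813 -0.2953  0.0016] [ 0.0002  0.     -0.1259]
```

```bash
python3 -m creep '[[0.19,-0.06,0,0,0,-0.03],[0.38,-0.12,0,0,0,-0.06],[0.57,-0.18,0,0,0,-0.09],[0.76,-0.24,0,0,0,-0.12],[0.95,-0.29,0,0,0,-0.15]]'; python3 -c "
from h import *
rel([.445,.017,.16],1.571)"
```

```text
time: 1.6
ee_pos: [0.4412, -0.1669, 0.2315]
tool_rot: [3.141, 0.0, 1.374]
wrist_force: [0.4, -0.1, -0.0]
opening: 0.0853
t 1.6 pos [ 0.4412 -0.1669  0.2315] rot [3.141 0.    1.374] -> [ 0.7243 -0.1288  0.286 ] [ 0.0001  0.     -0.0626]
```

Stay above the rim (about 0.16) and look.

```bash
python3 -m creep '[[0.16,-0.03,0,0,0,-0.015],[0.32,-0.06,0.05,0,0,-0.03],[0.48,-0.09,0.13,0,0,-0.045],[0.64,-0.11,0.21,0,0,-0.0625],[0.724,-0.129,0.28,0,0,-0.0625]]'; python3 - <<'E'
from h import *
rel([.445,.017,.084],1.571)
im=get_image("side")[:,:,::-1][140:320,260:460]
cv2.imwrite("pics/s1.png",cv2.resize(im,None,fx=4,fy=3.3 and 4,interpolation=2)[:600])
im=get_image("top")[:,:,::-1][160:300,170:350]
cv2.imwrite("pics/t1.png",cv2.resize(im,None,fx=4,fy=4,interpolation=2))
E
```

```text
time: 2.1
ee_pos: [0.4453, 0.0181, 0.1606]
tool_rot: [3.141, -0.001, 1.572]
wrist_force: [0.6, -0.9, -0.7]
opening: 0.0848
t 2.1 pos [0.4453 0.0181 0.1606] rot [ 3.141e+00 -1.000e-03  1.572e+00] -> [-0.0048 -0.0015  0.3066] [ 0.0002 -0.0004  0.0002]
```

View pics/s1.png

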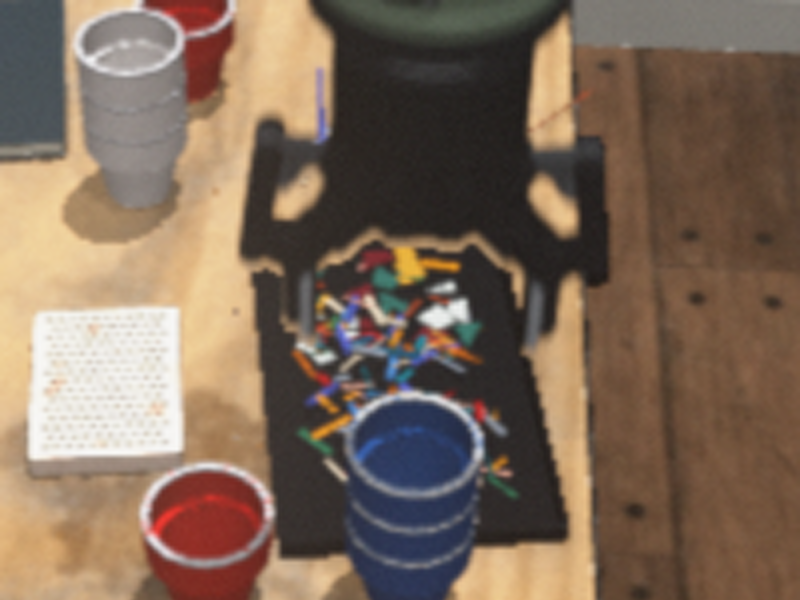

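View pics/t1.png

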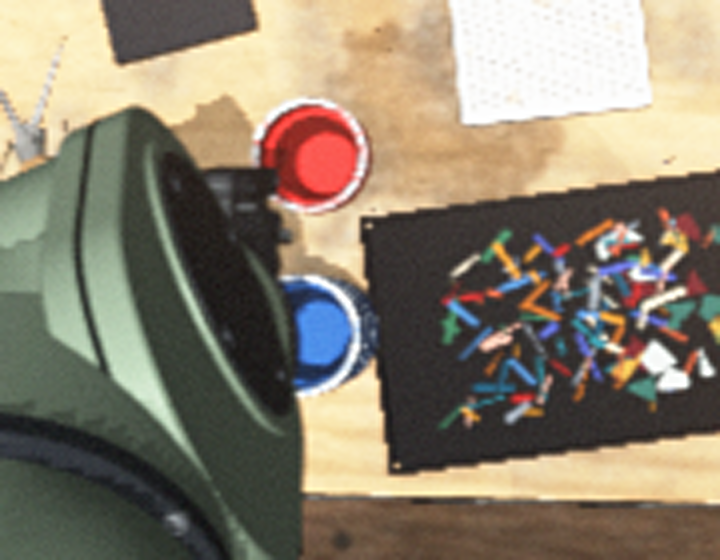

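```bash
python3 - <<'E'
from h import *
for dz in(0,.008,.013):
  q=proj("side",[[.4453+.0425,.0181,.1606+dz],[.4453-.0425,.0181,.1606+dz]]);print(dz,np.round((q-[260,140])*4))
print((proj("side",[[.445,.017,.108],[.445,.017,.084]])-[260,140])*4)
E
```

```text
0 [[315. 351.]
 [516. 362.]]
0.008 [[315. 338.]
 [517. 348.]]
0.013 [[316. 330.]
 [518. 340.]]
[[411.65171173 437.1907525 ]
 [409.73007447 472.71145166]]
```

```bash
python3 -m creep '[[-0.004,0,0.08,0,0,0],[-0.004,0,0.16,0,0,0],[-0.004,0,0.24,0,0,0],[-0.004,0,0.306,0,0,0],[-0.004,0,0.306,0,0,0]]'; python3 - <<'E'
from h import *
rel([.445,.017,.084],1.571)
im=get_image("side")[:,:,::-1][190:320,260:460]
cv2.imwrite("pics/s2.png",cv2.resize(im,None,fx=4,fy=4,interpolation=2))
E
```

```text
time: 2.7
ee_pos: [0.4449, 0.0133, 0.0839]
tool_rot: [-3.14, 0.001, 1.566]
wrist_force: [-0.1, 0.4, 0.4]
opening: 0.0854
t 2.7 pos [0.4449 0.0133 0.0839] rot [-3.140e+00  1.000e-03  1.566e+00] -> [ 0.0149  0.0005 -0.0005] [-0.0006  0.0002 -0.0015]
```

View pics/s2.png

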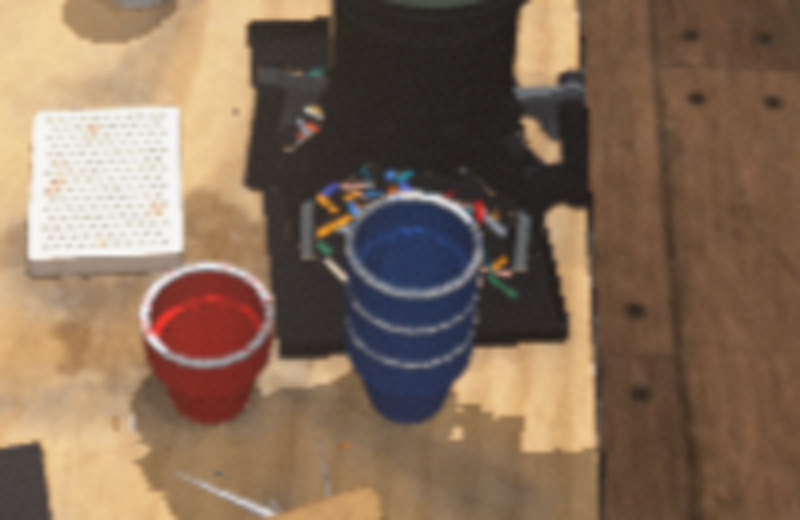

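```bash
python3 -m creep '[[0.005,0,0,0,0,0],[0.012,0,0,0,0,0],[0.015,0,0,0,0,0],[0.015,0,0,0,0,0],[0.015,0,0,0,0,0]]'; python3 -c "
from h import *
rel([.445,.017,.084],1.571)"
```

```text
time: 3.25
ee_pos: [0.4454, 0.0178, 0.085]
tool_rot: [3.141, -0.0, 1.567]
wrist_force: [0.4, 0.1, 0.1]
opening: 0.0852
t 3.25 pos [0.4454 0.0178 0.085 ] rot [ 3.141 -0.     1.567] -> [-0.003  -0.0014  0.0041] [ 0.0001 -0.     -0.0013]
```

```bash
python3 -m creep '[[0,0,0.004,0,0,0],[0,0,0.004,0,0,0],[0,0,0.004,0,0,0],[0,0,0.004,0,0,0],[0,0,0.004,0,0,0]]' 1 35;python3 -m creep '[[0,0,0,0,0,0],[0,0,0,0,0,0],[0,0,0,0,0,0],[0,0,0,0,0,0],[0,0,0,0,0,0]]'; python3 - <<'E'
from h import *
rel([.445,.017,.084],1.571)
im=get_image("side")[:,:,::-1][190:320,260:460]
cv2.imwrite("pics/s3.png",cv2.resize(im,None,fx=4,fy=4,interpolation=2))
E
```

```text
time: 3.75
ee_pos: [0.4452, 0.0177, 0.0841]
tool_rot: [3.141, 0.0, 1.567]
wrist_force: [-1.5, -0.6, 11.6]
opening: 0.0597
time: 4.25
ee_pos: [0.4453, 0.0177, 0.0841]
tool_rot: [3.141, 0.0, 1.567]
wrist_force: [-1.0, 0.0, 10.4]
opening: 0.0597
t 4.25 pos [0.4453 0.0177 0.0841] rot [3.141 0.    1.567] -> [-0.003  -0.001   0.0003] [ 0.0001  0.     -0.0013]
```

View pics/s3.png

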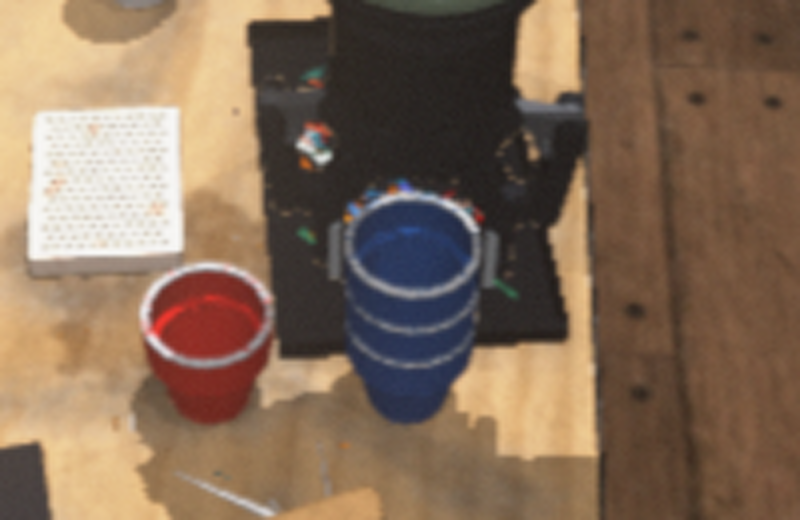

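Gripped at 59.7 mm on the top collar. Lift slowly and straight, then look.

```bash
python3 -m creep '[[0,0,-0.012,0,0,0],[0,0,-0.024,0,0,0],[0,0,-0.036,0,0,0],[0,0,-0.048,0,0,0],[0,0,-0.06,0,0,0]]'; python3 - <<'E'
from h import *
rel([.445,.017,.084],1.571)
im=get_image("side")[:,:,::-1][190:320,260:460]
cv2.imwrite("pics/s4.png",cv2.resize(im,None,fx=4,fy=4,interpolation=2))
E
```

```text
time: 4.8
ee_pos: [0.4453, 0.0178, 0.0991]
tool_rot: [-3.142, -0.0, 1.567]
wrist_force: [1.0, 0.6, -0.6]
opening: 0.0591
t 4.8 pos [0.4453 0.0178 0.0991] rot [-3.142 -0.     1.567] -> [-0.0031 -0.001   0.0603] [-0.     -0.     -0.0013]
```

View pics/s4.png

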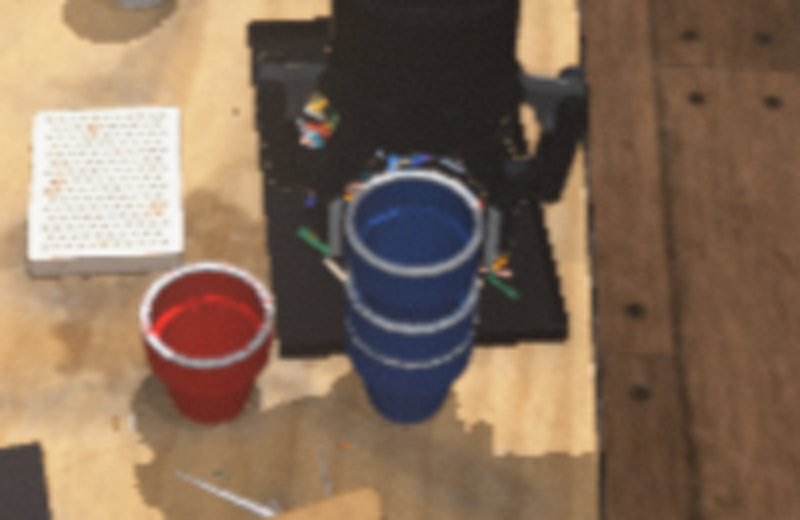

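Top cup rose (rim row 297→272 at the front) while the middle rim stayed at crop row 332. Continue.

```bash
python3 -m creep '[[0,0,-0.03,0,0,0],[0,0,-0.07,0,0,0],[0,0,-0.11,0,0,0],[0,0,-0.15,0,0,0],[0,0,-0.19,0,0,0]]'; python3 - <<'E'
from h import *
rel([.605,-.098,.14],1.571)
im=get_image("side")[:,:,::-1][170:320,260:460]
cv2.imwrite("pics/s5.png",cv2.resize(im,None,fx=4,fy=4,interpolation=2))
E
```

```text
time: 5.35
ee_pos: [0.4452, 0.0178, 0.1471]
tool_rot: [3.142, -0.0, 1.567]
wrist_force: [-1.2, -0.1, -1.0]
opening: 0.0596
t 5.35 pos [0.4452 0.0178 0.1471] rot [ 3.142 -0.     1.567] -> [-0.4607  0.6409  0.0285] [ 0.     -0.     -0.0013]
```

View pics/s5.png

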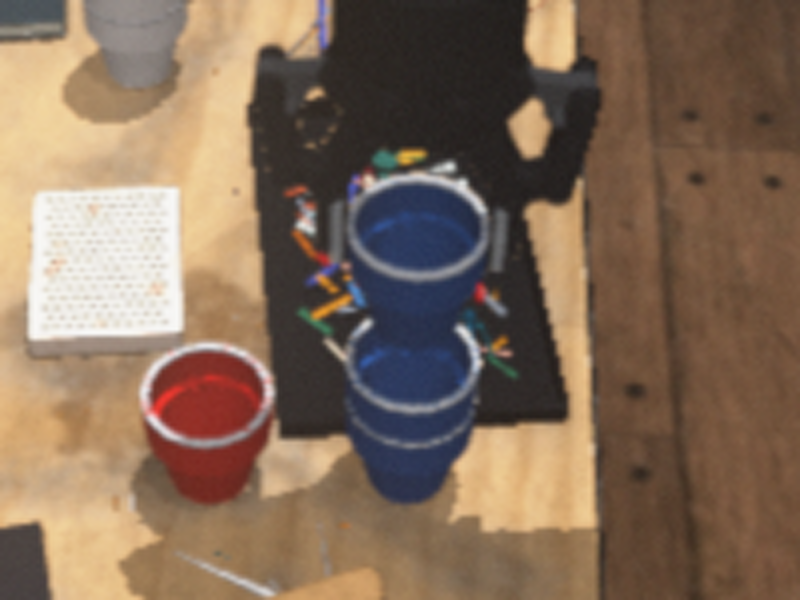

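```bash
python3 -m creep '[[-0.04,0.06,0,0,0,0],[-0.12,0.17,0,0,0,0],[-0.21,0.29,0,0,0,0],[-0.3,0.42,0,0,0,0],[-0.37,0.52,0,0,0,0]]'; python3 -m creep '[[-0.05,0.07,0,0,0,0],[-0.08,0.105,0,0,0,0],[-0.09,0.12,0.05,0,0,0],[-0.09,0.12,0.1,0,0,0],[-0.09,0.12,0.14,0,0,0]]'; python3 - <<'E'
from h import *
rel([.605,-.098,.05],1.571)
im=get_image("side")[:,:,::-1][130:280,220:420]
cv2.imwrite("pics/s6.png",cv2.resize(im,None,fx=4,fy=4,interpolation=2))
im=get_image("top")[:,:,::-1][100:240,230:410]
cv2.imwrite("pics/t6.png",cv2.resize(im,None,fx=4,fy=4,interpolation=2))
E
```

```text
time: 5.9
ee_pos: [0.5762, -0.077, 0.1463]
tool_rot: [3.141, 0.0, 1.566]
wrist_force: [-0.0, 1.5, -0.3]
opening: 0.0596
time: 6.4
ee_pos: [0.6039, -0.0972, 0.1097]
tool_rot: [-3.14, -0.0, 1.568]
wrist_force: [0.2, 0.7, -1.0]
opening: 0.0596
t 6.4 pos [ 0.6039 -0.0972  0.1097] rot [-3.14  -0.     1.568] -> [-0.0033  0.0047  0.2386] [-0.0005 -0.0002 -0.0011]
```

View pics/s6.png

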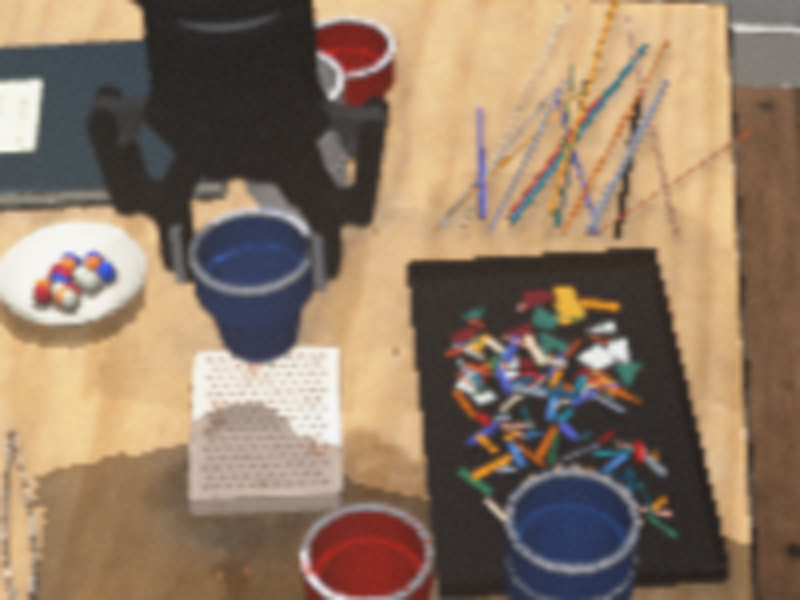

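View pics/t6.png

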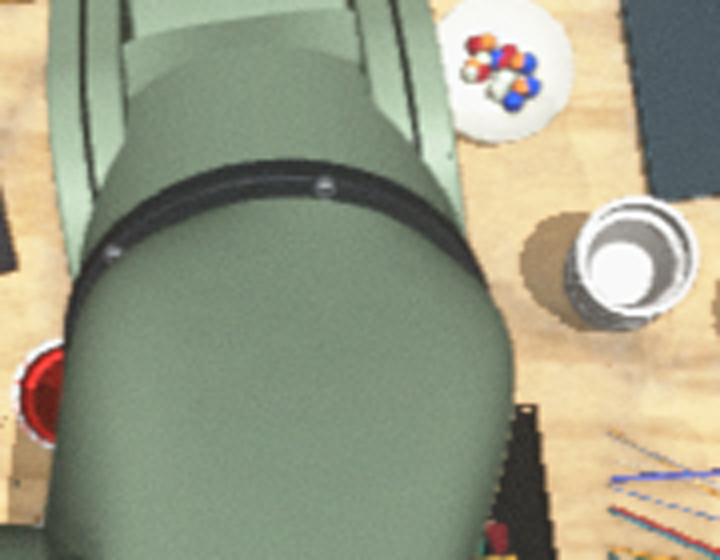

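```bash
python3 -m creep '[[-0.003,0.004,0.05,0,0,0],[-0.003,0.004,0.1,0,0,0],[-0.003,0.004,0.15,0,0,0],[-0.003,0.004,0.19,0,0,0],[-0.003,0.004,0.205,0,0,0]]'; python3 - <<'E'
from h import *
rel([.605,-.098,.05],1.571)
im=get_image("side")[:,:,::-1][130:280,220:420]
cv2.imwrite("pics/s7.png",cv2.resize(im,None,fx=4,fy=4,interpolation=2))
s=read_state()["ee_pos"]; print((proj("side",[[s[0],s[1],s[2]-.036],[s[0],s[1],s[2]+.024]])-[220,130])*4)
E
```

```text
time: 7.0
ee_pos: [0.6053, -0.0985, 0.0587]
tool_rot: [-3.14, -0.0, 1.567]
wrist_force: [-0.3, -0.6, -0.4]
opening: 0.0595
t 7.0 pos [ 0.6053 -0.0985  0.0587] rot [-3.14  -0.     1.567] -> [ 0.002  -0.0013  0.0347] [-0.0005 -0.0001 -0.0012]
[[262.46058898 403.01336852]
 [254.43307297 319.88415033]]
```

View pics/s7.png

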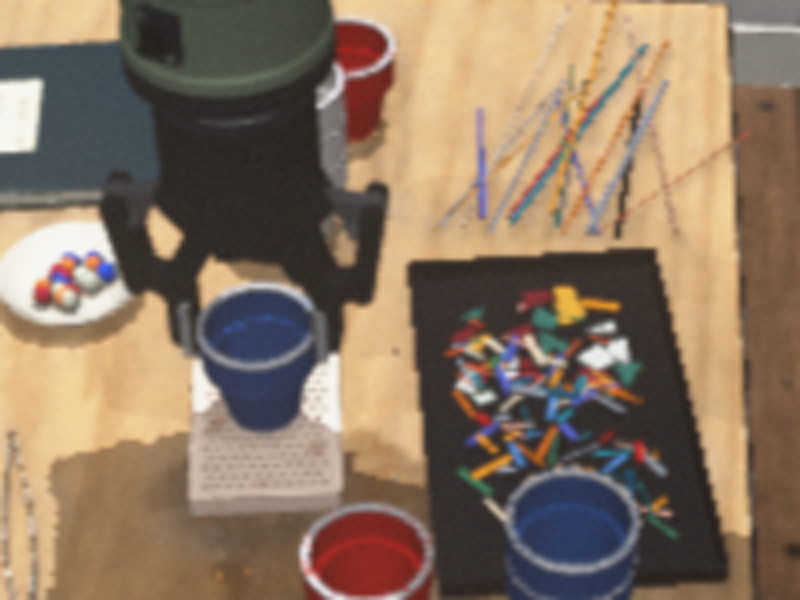

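```bash
python3 -m creep '[[0,0,0.008,0,0,0],[0,0,0.016,0,0,0],[0,0,0.024,0,0,0],[0,0,0.029,0,0,0],[0,0,0.032,0,0,0]]'
```

```text
time: 7.55
ee_pos: [0.6059, -0.0986, 0.0521]
tool_rot: [3.141, -0.0, 1.567]
wrist_force: [-0.5, 0.5, -0.7]
opening: 0.0593
```

```bash
python3 -m creep '[[0,0,0.002,0,0,0],[0,0,0.004,0,0,0],[0,0,0.006,0,0,0],[0,0,0.008,0,0,0],[0,0,0.008,0,0,0]]'
```

```text
time: 8.05
ee_pos: [0.6058, -0.0986, 0.05]
tool_rot: [-3.142, -0.0, 1.567]
wrist_force: [0.7, 0.1, -0.2]
opening: 0.0596
```

```bash
python3 -m creep '[[0,0,0.002,0,0,0],[0,0,0.003,0,0,0],[0,0,0.004,0,0,0],[0,0,0.005,0,0,0],[0,0,0.006,0,0,0]]'
```

```text
time: 8.55
ee_pos: [0.6059, -0.0986, 0.0496]
tool_rot: [3.141, 0.0, 1.567]
wrist_force: [-7.3, -0.1, 23.1]
opening: 0.0593
```

```bash
python3 -m creep '[[0,0,-0.001,0,0,0],[0,0,-0.002,0,0,0],[0,0,-0.002,0,0,0],[0,0,-0.002,0,0,0],[0,0,-0.002,0,0,0]]' - 20
```

```text
time: 9.05
ee_pos: [0.6059, -0.0986, 0.0497]
tool_rot: [3.141, 0.0, 1.567]
wrist_force: [-3.2, 0.2, 11.8]
opening: 0.0596
```

Contact force is light; release.

```bash
python3 -m creep '[[0,0,0,0,0,0],[0,0,0,0,0,0],[0,0,0,0,0,0],[0,0,0,0,0,0],[0,0,0,0,0,0]]' 0 ; python3 - <<'E'
from h import *
rel([.605,-.098,.2],1.571)
im=get_image("side")[:,:,::-1][130:280,220:420]
cv2.imwrite("pics/s8.png",cv2.resize(im,None,fx=4,fy=4,interpolation=2))
E
```

```text
time: 9.55
ee_pos: [0.6058, -0.0986, 0.049]
tool_rot: [-3.142, -0.0, 1.567]
wrist_force: [-0.2, -0.5, 0.7]
opening: 0.0855
t 9.55 pos [ 0.6058 -0.0986  0.049 ] rot [-3.142 -0.     1.567] -> [ 0.0023 -0.0033 -0.604 ] [-0.     -0.     -0.0013]
```

View pics/s8.png

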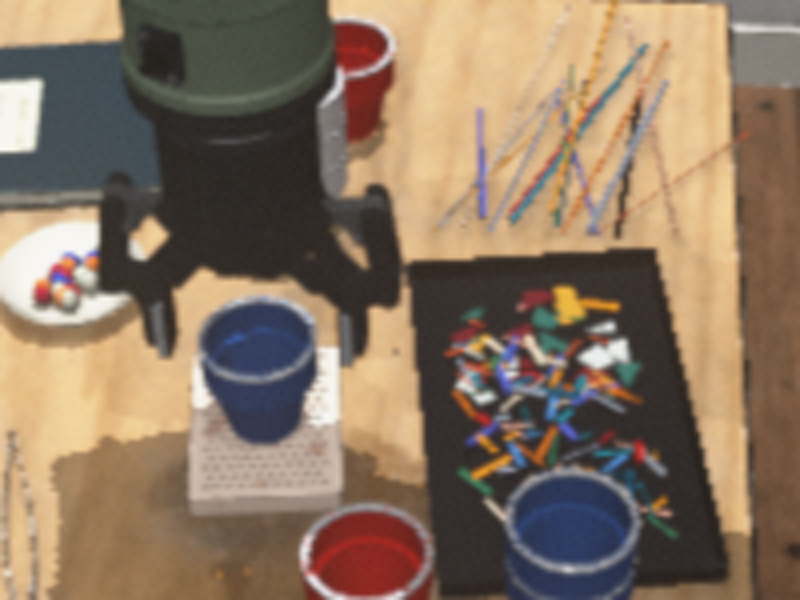

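```bash
python3 -m creep '[[0,0,-0.06,0,0,0],[0,0,-0.18,0,0,0],[0,0,-0.34,0,0,0],[0,0,-0.5,0,0,0],[0,0,-0.64,0,0,0]]'; python3 -m creep '[[-0.1,-0.05,0,0,0,0],[-0.27,-0.1,0,0,0,0],[-0.44,-0.17,0,0,0,0],[-0.61,-0.24,0,0,0,0],[-0.75,-0.3,0,0,0,0]]' ; python3 - <<'E'
from h import *
im=get_image("side")[:,:,::-1][120:310,220:420]
cv2.imwrite("pics/s9.png",cv2.resize(im,None,fx=3,fy=3,interpolation=2))
im=get_image("top")[:,:,::-1][140:280,215:395]
cv2.imwrite("pics/t9.png",cv2.resize(im,None,fx=4,fy=4,interpolation=2))
E
```

```text
time: 10.1
ee_pos: [0.6058, -0.0985, 0.2124]
tool_rot: [3.14, -0.0, 1.567]
wrist_force: [0.1, 0.5, -0.0]
opening: 0.0855
time: 10.6
ee_pos: [0.5288, -0.2882, 0.2103]
tool_rot: [3.141, 0.001, 1.566]
wrist_force: [0.2, -0.9, 0.9]
opening: 0.0854
```

View pics/s9.png

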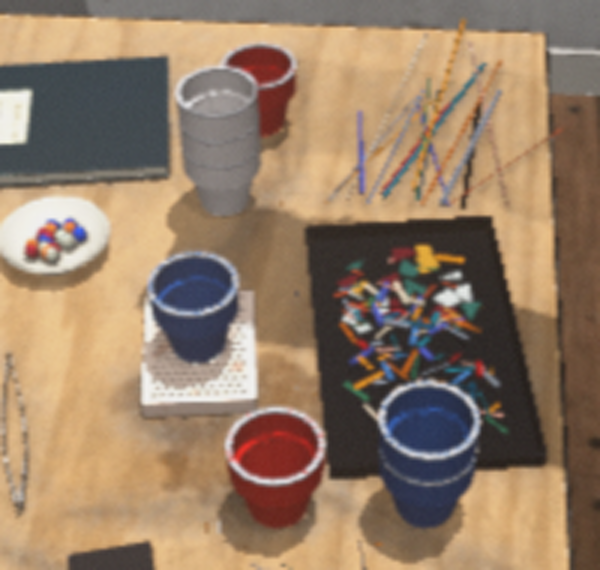

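View pics/t9.png

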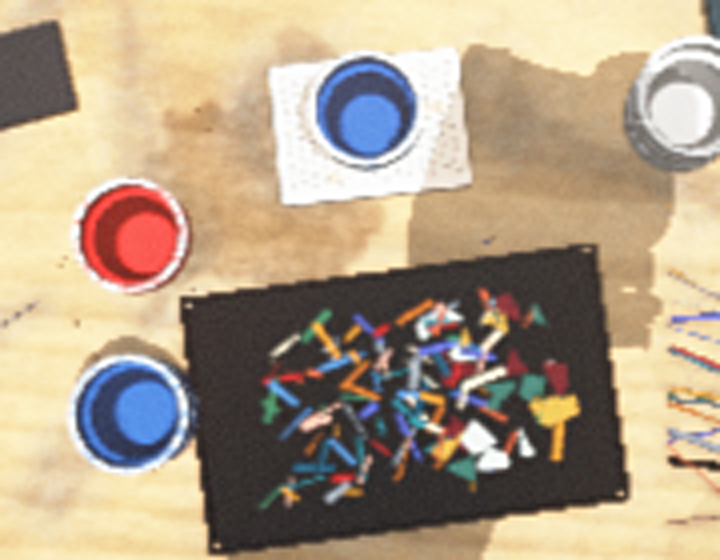

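```bash
python3 - <<'E'
from h import *
T=lambda x,y:(x/4+215-.4,y/4+140-.4)
S=lambda x,y:(x/3+220-.4,y/3+120-.4)
print("cup",back("top",T(367,110),.074),back("side",S(194,290),.074),"tile top",.6054,-.0997,"side",.604,-.0969)
print("mid",back("top",T(130,413),.084),back("side",S(430,420),.084))
print(read_state()["time"])
E
```

```text
cup [ 0.60530879 -0.10075902  0.074     ] [ 0.60337212 -0.0895426   0.074     ] tile top 0.6054 -0.0997 side 0.604 -0.0969
mid [0.44620728 0.01494978 0.084     ] [0.44400509 0.02027653 0.084     ]
10.7
```

```bash
python3 -c "
from cell import *
print(close_job())"
```

```text
the job is handed in; nothing more can be done
None
```

I lifted the top blue cup off its stack and set it down upright on the cream tile. I then released it, moved the arm clear, and handed the job in at about 10.7 s of the 32 s allowed.

- **Lift:** I gripped across the top collar at about 59.7 mm. Pictures taken during the slow, straight lift showed the middle cup's rim staying where it was.
- **Set-down:** I lowered it in sub-millimetre steps until it touched. Contact peaked at about 23 N, and I eased it to about 12 N before letting go.
- **Position on the tile:** The top camera puts the cup axis about 1 mm from the tile centre. The side camera put it about 7 mm off in y. I trust the top view more, because the side rim was read roughly by hand and the two cameras had already disagreed by 3–5 mm in y. The gripper's own position at release agrees with the top view.
- **Everything else:** The remaining two-cup blue stack measured within about 1 mm of where it was before. The white stack and the red cups looked unmoved in the last pictures; I did not re-measure them.

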